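Put the tape rolls away on their stand

TASK

Put the three rolls of tape away on the upright post of the tape stand: the largest at the bottom, then the medium one, then the smallest, all lying flat on one another. Then set the wooden cap over the top of the post, knob up, so that it rests on the smallest roll. Leave the other things on the table where they lie.

Things in the scene. Friction and masses are not known exactly. Their poses are not given: they have to be found in the camera images.
- tape_stand: Tape stand, does not move: a dark steel foot disc 84 mm across and 12 mm high, with one bright upright post 16 mm thick in its middle; the post stands from 12 to 70 mm above the table and its last 8 mm taper to 8 mm. Origin at the centre of the underside, on the table; z up along the post.
- roll_large: Large roll of cream paper tape lying flat: outer diameter 66 mm, 18 mm high, 30 mm hole through its brown cardboard core. Origin at the centre of its underside, z up along the hole; 90 g.
- roll_medium: Medium roll of cream paper tape lying flat: outer diameter 56 mm, 16 mm high, 30 mm hole through its brown cardboard core. Origin at the centre of its underside, z up along the hole; 60 g.
- roll_small: Small roll of cream paper tape lying flat: outer diameter 46 mm, 14 mm high, 30 mm hole through its brown cardboard core. Origin at the centre of its underside, z up along the hole; 40 g.
- stand_cap: Turned wooden cap of the stand, 51 mm high, standing knob up: a skirt 43 mm across (0 to about 20 mm up) with a round socket 29 mm wide and 16 mm deep open below, then a neck 23 mm thick and a round knob 28 mm thick from 32 to 45 mm up, domed above. Origin at the centre of its underside, z up; 40 g.
- emblem: Bystander: chrome winged emblem lying flat, 36 x 90 mm, up to 14 mm high, long along its y. Origin at the centre of its underside.
- marker_white: Bystander: white paint marker lying down, 14 x 136 x 13 mm, long along its y. Origin at the centre of its underside.
- brush: Bystander: brush with natural wood handle lying down, 11 x 191 x 10 mm, long along its y. Origin at the centre of its underside.
- sanding_block: Bystander: cork sanding block, 112 x 69 x 30 mm, long along its x. Origin at the centre of its underside.
Mind the look-alikes: they are no part of the job. Leave any black or turquoise look-alike of the stand_cap alone.

How it is judged:
By the outcome, as a careful person would: the job done as asked, in the order asked, and still so for the second after the job is handed in, with the robot touching nothing.
It also fails if it takes over 96 s, if anything falls off the work surface, if the arm or the gripper's body presses on something with over 40 N, if the wrist force passes 120 N, or if a joint passes its speed limit or range.

ROBOT

A 6-joint arm with a two-finger parallel gripper is mounted at the origin on a cart in front of the work surface, level with it; the furniture and walls round the work are solid. World frame = base frame: x ahead of the robot, y to its left, z up, the work surface at z = 0. Lengths are in m, angles in rad, forces in N, time in s.
With the tool pointing down it reaches from about 0.35 to 0.975 m from the base axis. Payload 4.9 kg.
Tool frame: the origin (TCP) lies at the very end of the fingers, on their centre line; the grasp point (between the pads) lies 19 mm behind it (ctrl.grip_point_offset is the distance from the TCP to the grasp point, in m); z points along the fingers, y is the line along which they close (so a half turn about z gives the same grasp; the last joint's range is limited). The gripper opens to 85 mm and grips with 20 to 120 N. Pads are 22 mm wide; open, the fingers measure 114 mm over their backs; the gripper's body (76 mm by 85 mm) begins 54 mm behind the grasp point. The pads swing forward as they close: fully open they stand 13 mm farther back than shut.
Start: joints at [-1.41, 0.053, 1.613, -0, 1.476, -0.119], TCP at [0.173, -0.601, 0.231] pointing down, gripper open.
Joint ranges: [-3.01, 3.01], [-1.01, 2.22], [0.06, 2.58], [-1.02, 4.17], [0.09, 2.62], [-3.14, 3.14]. Speed limits (rad/s): [2.57, 2.57, 3.14, 3.14, 3.14, 3.14].

INTERFACE

Orientations are given as a rotation vector (axis times angle).
In Python, from station import ctrl gives the robot as it stands.
- The arm moves only by the tool send_rows, never from a script. Its argument "rows" is a list of rows, each a list of 3 entries, a list of its own where there are three numbers: the finger opening in cm, from 0 to 8.54, then the shift along the tool's x, y, z in cm, then the turn about the tool's z in degrees. A call has 1 to 10 rows; each row shifts and turns the commanded pose from where the row before left it, along the tool's axes as they then stand; what a row does not reach is not made up. A row lasts 1/8 s, in which the tool goes at most 62.5 mm and 10.7 degrees, less where a joint would pass 70% of its speed; a pose out of reach is approached as far as the arm can. A call with a gripper value outside its range is refused whole. The fingers move at their own pace and stop on an object; "newtons" is the grip in N (left out, the last holds). Time passes only in rows, so rows that do not move let the fingers close. It gives the time, the measured TCP pose, the force, the opening and the grip force at its end, in the units of the state.
- ctrl.get_obs(): the state, without advancing time (a new reading comes with each control period).
- ctrl.get_image(name): name is "side" or "top"; returns a dict with "frame" (420x560x3 uint8, red, green, blue), "range_z" (420x560 float32, m along the optical axis (not along the pixel's ray), 0 where there is no reading), "fx", "fy", "cx", "cy" (pixels), "cam_to_world" (4x4, takes a point from camera to world coordinates). Camera axes: x right, y down, z forward; pixel columns grow to the right and rows downward; lengths in m; the calibration is good to about 2 mm. A picture is of the moment at which its call begins.
- ctrl.finish_job(): hands the job in; it is judged then, once.
The state is a dict: "t": time; "q": joint angles; "dq": joint speeds; "effort": joint torques, N m; "tool_pos": TCP position; "tool_rot": TCP orientation; "contact_force": force on the tool from outside, world axes, zero at the start; "wrist_torque": the same for the moment, N m; "opening": finger opening in m; "grip_force": force on a finger pad.
Only numpy, scipy, OpenCV 4.12 (cv2) and the standard library are available. Lean on these libraries where they do the work, as an engineer would, in place of code of your own. Each camera call takes 0.05 s, during which the arm holds its last target. There are 200 camera calls.

## Working session

There is one attempt and no reset: what is moved stays moved. The work goes in short steps, Python scripts to look and compute and a tool call to move; the robot and the scene stay as the last step left them, time stands still between calls to the robot, and variables do not carry over. Pictures are saved under pics/ and viewed, at most 14 in all, crops included, and the job is handed in when it is done.

Besides the shell and the picture viewer there is one more tool, called after "Request:" as name(argument=value, ...) on one line, values as JSON. send_rows: Moves the arm, as the interface text tells. Its arguments: {"type":"object","properties":{"rows":{"type":"array","items":{"type":"array"}},"newtons":{"type":"number"}},"required":["rows"]}

```bash
mkdir -p pics; cat > h.py <<'E'
import numpy as np, cv2
from station import ctrl
from scipy.spatial.transform import Rotation as R
def snap(name,tag):
    im=ctrl.get_image(name); cv2.imwrite(f'pics/{tag}.png',im['frame'][:,:,::-1]); np.savez(f'{tag}.npz',**im); return im
def cloud(im):
    z=im['range_z']; v,u=np.mgrid[:z.shape[0],:z.shape[1]]
    p=np.stack([(u-im['cx'])/im['fx']*z,(v-im['cy'])/im['fy']*z,z],-1)
    T=im['cam_to_world']; w=p@T[:3,:3].T+T[:3,3]; w[z==0]=np.nan; return w
E
python3 - <<'E'
from h import *
for n in('top','side'):
    im=snap(n,n+'0'); print(n,im['fx'],im['cam_to_world'].round(3).tolist())
o=ctrl.get_obs();print(o); print(R.from_rotvec(o['tool_rot']).as_matrix().round(3),ctrl.grip_point_offset)
E
```

```text
top 461.72576586314506 [[0.052, -0.97, 0.238, 0.382], [-0.999, -0.049, 0.018, -0.007], [-0.006, -0.239, -0.971, 1.005], [0.0, 0.0, 0.0, 1.0]]
side 487.54708377934065 [[0.969, -0.149, 0.195, 0.396], [-0.245, -0.634, 0.733, -0.826], [0.014, -0.759, -0.652, 0.766], [0.0, 0.0, 0.0, 1.0]]
{'t': 0.1, 'q': array([-1.40997553e+00,  5.32864226e-02,  1.61416363e+00,  1.03204596e-06,
        1.47606422e+00, -1.19003442e-01]), 'dq': array([ 0.00170667, -0.00173193, -0.00241382,  0.00043547, -0.00107109,
       -0.00087172]), 'effort': array([-4.50426396e-04, -3.94904280e+01, -3.71366251e+01, -1.53538322e-04,
        3.90063127e-03,  2.63559691e-06]), 'tool_pos': array([ 0.17252111, -0.60010968,  0.23018458]), 'tool_rot': array([-3.10899138e+00, -4.37846161e-01,  6.14568034e-05]), 'contact_force': array([-0.03400593,  0.89626911,  0.17100024]), 'wrist_torque': array([0.02378204, 0.02453365, 0.04427135]), 'grip_force': 0.0, 'opening': 0.08529994586086098}
[[ 0.961  0.276 -0.   ]
 [ 0.276 -0.961  0.002]
 [ 0.    -0.002 -1.   ]] 0.0187
```

View pics/top0.png

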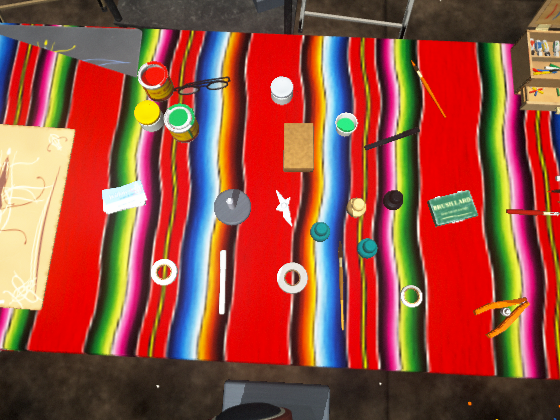

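View pics/side0.png

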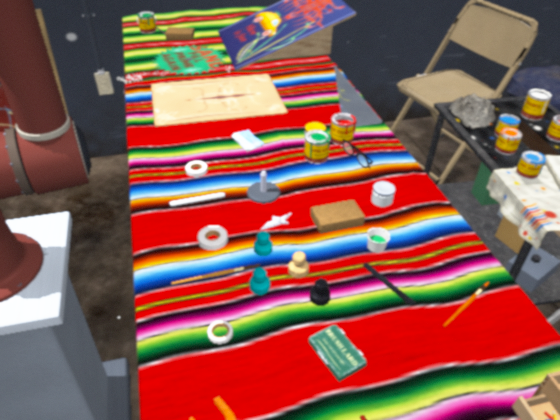

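The top view shows the stand at about (232,207), rings at (164,272), (292,278) and (411,296), and the wooden cap at (357,207). Teal caps are at (320,231) and (368,248), and a black one at (394,200). Next I'll measure them with the range image.

```bash
cat >> h.py <<'E'
def ring(w,u,v,r,zlo,zhi):
    p=w[v-r:v+r,u-r:u+r].reshape(-1,3); p=p[(p[:,2]>zlo)&(p[:,2]<zhi)]
    if len(p)<5: return None
    c,rad=cv2.minEnclosingCircle((p[:,:2]*1000).astype(np.float32))
    return np.round([*c,rad*2,np.median(p[:,2])*1000,p[:,2].max()*1000,len(p)],1)
E
python3 - <<'E'
from h import *
w=cloud(dict(np.load('top0.npz')))
for n,u,v,r,a,b in[('A',164,272,20,.008,.03),('B',292,278,22,.008,.03),('C',411,296,20,.006,.03),('foot',232,207,24,.006,.02),('post',230,203,14,.03,.09),('cap',357,207,14,.008,.07),('capknob',357,207,14,.03,.07),('capskirt',357,207,14,.012,.026),('table',250,300,5,-.1,.1)]:
    print(n,ring(w,u,v,r,a,b))
s=cloud(dict(np.load('side0.npz')))
for n,u,v,r,a,b in[('A',196,168,15,.008,.03),('B',212,237,20,.01,.03),('C',220,331,18,.006,.03),('foot',264,191,20,.006,.02),('post',264,180,14,.03,.09),('cap',298,263,15,.008,.07),('capknob',298,263,15,.03,.07),('table',160,250,4,-.1,.1)]:
    print(n,ring(s,u,v,r,a,b))
im=cv2.imread('pics/top0.png')
cr=[cv2.resize(im[v-25:v+25,u-25:u+25],(266,266),interpolation=cv2.INTER_CUBIC) for u,v in[(164,272),(292,278),(411,296),(232,207),(350,220),(285,207)]]
cv2.imwrite('pics/c0.png',np.vstack([np.hstack(cr[:3]),np.hstack(cr[3:])]))
E
```

```text
A [468.7 243.8  67.7  15.   22.2 411. ]
B [481.4 -34.5  94.9  17.3  22.5 616. ]
C [ 445.8 -278.7  116.9   12.1   18.4  332. ]
foot [ 620.8  115.   141.3   11.2   19.8 1077. ]
post [619.8 114.6  16.2  62.8  72.9  70. ]
cap [ 635.5 -159.2   50.4   23.9   55.9  308. ]
capknob [ 630.6 -158.7   27.6   48.9   55.9  144. ]
capskirt [ 631.1 -158.8   43.1   20.6   25.1  150. ]
table [419.4  62.6  27.3   3.3   7.5  99. ]
A [463.6 243.9  74.1  15.5  19.6 217. ]
B [467.3 -23.9  70.2  17.6  22.2 469. ]
C [ 441.7 -268.9   97.8   13.1   17.8  383. ]
foot [620.  127.4 175.8  11.8  19.7 585. ]
post [617.2 113.3  15.4  51.3  71.7  90. ]
cap [ 627.5 -160.3   43.2   23.9   54.1  386. ]
capknob [ 628.  -159.3   28.6   47.8   54.1  165. ]
table [349.  -28.7  29.9   5.5   8.5  64. ]
```

View pics/c0.png

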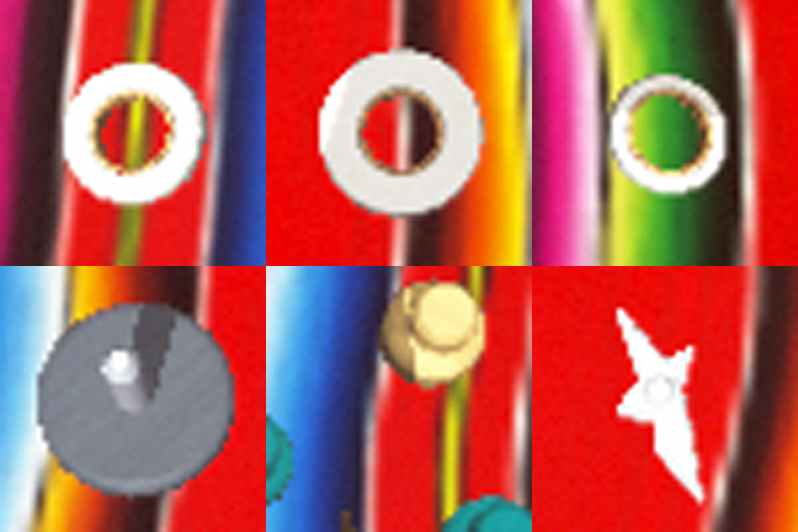

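```bash
cat >> h.py <<'E'
def sil(im,x,y,prof):
    a=np.linspace(0,2*np.pi,72,False); P=np.vstack([np.c_[x+r*np.cos(a),y+r*np.sin(a),0*a+z] for r,z in prof])
    T=im['cam_to_world']; c=(P-T[:3,3])@T[:3,:3]
    uv=np.c_[c[:,0]/c[:,2]*im['fx']+im['cx'],c[:,1]/c[:,2]*im['fy']+im['cy']].astype(np.float32)
    return cv2.convexHull(uv*16)
def cen(c): m=cv2.moments(c); return np.array([m['m10'],m['m01']])/m['m00']/16,m['m00']/256
def locate(im,u,v,r,test,prof,x,y,close=True):
    hsv=cv2.cvtColor(im['frame'],cv2.COLOR_RGB2HSV).astype(int)[v-r:v+r,u-r:u+r]
    m=test(hsv).astype(np.uint8); 
    cs,_=cv2.findContours(m,cv2.RETR_EXTERNAL,cv2.CHAIN_APPROX_NONE)
    k=cv2.convexHull(max(cs,key=cv2.contourArea)); f=np.zeros_like(m); cv2.fillPoly(f,[k],1)
    yy,xx=np.nonzero(f); t=np.array([xx.mean()+u-r,yy.mean()+v-r])
    for _ in range(8):
        c0,A=cen(sil(im,x,y,prof)); J=np.c_[cen(sil(im,x+.01,y,prof))[0]-c0,cen(sil(im,x,y+.01,prof))[0]-c0]/.01
        d=np.linalg.solve(J,t-c0); x+=d[0]; y+=d[1]
    return np.round([x*1000,y*1000,len(xx),A],1)
wh=lambda h:(h[...,1]<60)&(h[...,2]>120)
gr=lambda h:(h[...,1]<75)&(h[...,2]>40)&(h[...,2]<245)
wood=lambda h:(h[...,0]>10)&(h[...,0]<28)&(h[...,1]>40)&(h[...,1]<190)&(h[...,2]>90)
M=[(.028,0),(.028,.016)];L=[(.033,0),(.033,.018)];S=[(.023,0),(.023,.014)];F=[(.042,0),(.042,.012)]
C=[(.0215,0),(.0215,.020),(.014,.032),(.014,.045)]
E
python3 - <<'E'
from h import *
for n,pts in[('top',[(164,272),(292,278),(411,296),(232,207),(357,207)]),('side',[(196,168),(212,237),(220,331),(264,191),(298,263)])]:
    im=dict(np.load(n+'0.npz'))
    for k,(u,v),r,t,pr in zip('MLSFC',pts,(17,20,15,22,16),(wh,wh,wh,gr,wood),(M,L,S,F,C)):
        print(n,k,locate(im,u,v,r,t,pr,.5,0))
E
```

```text
top M [471.5 253.3 663.  586.4]
top L [469.9 -25.1 773.  778.4]
top S [ 444.8 -279.   403.   417.4]
top F [ 617.3  121.9 1464.  1137.9]
top C [ 631.3 -159.9  317.   338.7]
side M [466.5 255.9 348.  306.4]
side L [467.2 -20.9 595.  638.4]
side S [ 443.3 -271.1  633.   509.8]
side F [ 623.4  137.7 1014.   640.1]
side C [ 628.1 -157.   445.   454.9]
```

```bash
cat >> h.py <<'E'
def solve(im,t,prof,x=.5,y=0.):
    for _ in range(8):
        c0,A=cen(sil(im,x,y,prof)); J=np.c_[cen(sil(im,x+.01,y,prof))[0]-c0,cen(sil(im,x,y+.01,prof))[0]-c0]/.01
        d=np.linalg.solve(J,np.array(t)-c0); x+=d[0]; y+=d[1]
    return np.round([x*1000,y*1000],1)
E
python3 - <<'E'
from h import *
im=dict(np.load('top0.npz')); g=lambda u,v,X,Y:(u-25+(X+.5)/5.32-.5,v-25+(Y+.5)/5.32-.5)
P=[(.004,.07)]
for k,t,p in[('M',g(164,272,133.5,133),M),('L',g(292,278,400.5-266,132),L),('S',g(411,296,668-532,133.5),S),('F',g(232,207,135,133),F),('P',g(232,207,120,94),P)]: print(k,solve(im,t,p))
si=cv2.imread('pics/side0.png')
cr=[cv2.resize(si[v-25:v+25,u-25:u+25],(266,266),interpolation=cv2.INTER_CUBIC) for u,v in[(196,168),(212,237),(220,331),(264,188),(298,263),(264,170)]]
cv2.imwrite('pics/c1.png',np.vstack([np.hstack(cr[:3]),np.hstack(cr[3:])]))
E
```

```text
M [468.5 250.3]
L [470.1 -25.1]
S [ 445.1 -279.3]
F [620.  114.9]
P [620.1 114.3]
```

View pics/c1.png

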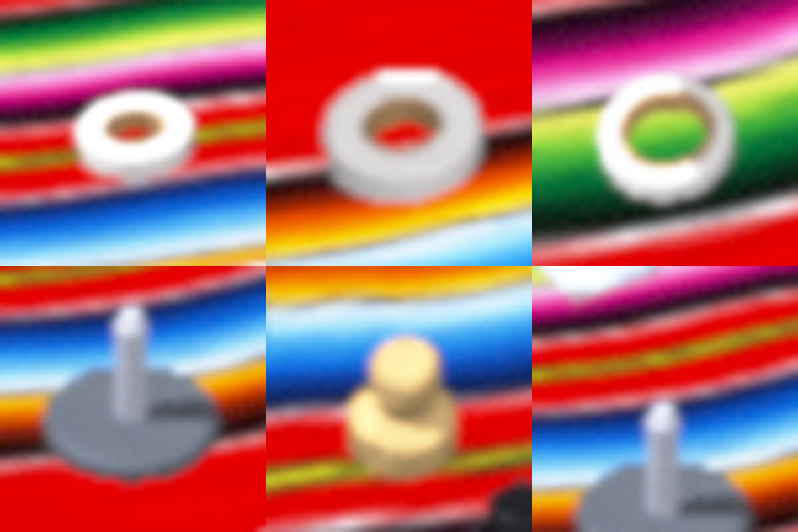

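```bash
python3 - <<'E'
from h import *
im=dict(np.load('side0.npz')); g=lambda u,v,X,Y:(u-25+(X+.5)/5.32-.5,v-25+(Y+.5)/5.32-.5)
P=[(.004,.07)]
for k,t,p in[('M',g(196,168,134.5,135),M),('L',g(212,237,137.5,134.5),L),('S',g(220,331,134.5,139),S),('F',g(264,188,131,423-266),F),('P',g(264,188,130,313-266),P)]: print(k,solve(im,t,p))
E
```

```text
M [465.7 256.1]
L [467.9 -19.8]
S [ 442.4 -275.4]
F [617.4 117. ]
P [616.7 116.1]
```

Side crops agree with the top view to within a few mm, so I average them: L (469,-23), M (467,253), S (444,-277), post (618.5,115) and cap (630,-159). I start with L, turning the tool square to the world on the way.

Request:
send_rows(newtons=35, rows=[[8.5,[0,0,0],8],[8.5,[0,0,0],8],[8.5,[2.1,-4.1,0],0],[8.5,[2.1,-4.1,0],0],[8.5,[2.1,-4.1,0],0],[8.5,[2.1,-4.1,0],0],[8.5,[2.1,-4.1,0],0],[8.5,[2.1,-4.1,0],0],[8.5,[2.1,-4.1,0],0],[8.5,[2.1,-4.1,0],0]])

```text
t: 1.35
tool_pos: [0.3407, -0.271, 0.2309]
tool_rot: [-3.141, -0.0, 0.0]
contact_force: [0.2, -0.8, -0.7]
opening: 0.0852
grip_force: 0.0
```

Request:
send_rows(rows=[[8.5,[2.1,-4.1,0],0],[8.5,[2.1,-4.1,0],0],[8.5,[2.1,-4.1,0],0],[8.5,[2.1,-4.1,3.5],0],[8.5,[2.1,-4.1,4],0],[8.5,[2.3,-4.3,4.5],0],[8.5,[0,0,4],0],[8.5,[0,0,0],0]])

```text
t: 2.35
tool_pos: [0.4635, -0.0258, 0.07]
tool_rot: [-3.14, -0.003, 0.014]
contact_force: [0.1, 0.1, 0.5]
opening: 0.0851
grip_force: 0.0
```

```bash
python3 - <<'E'
from h import *
im=snap('top','top1'); sn=snap('side','side1')
a=cv2.resize(im['frame'][215:335,235:355],(400,400)); b=cv2.resize(sn['frame'][170:290,150:270],(400,400))
cv2.imwrite('pics/c2.png',np.hstack([a,b])[:,:,::-1]); print(ctrl.get_obs()['tool_pos'])
E
```

```text
[ 0.46714307 -0.02730044  0.07460172]
```

View pics/c2.png

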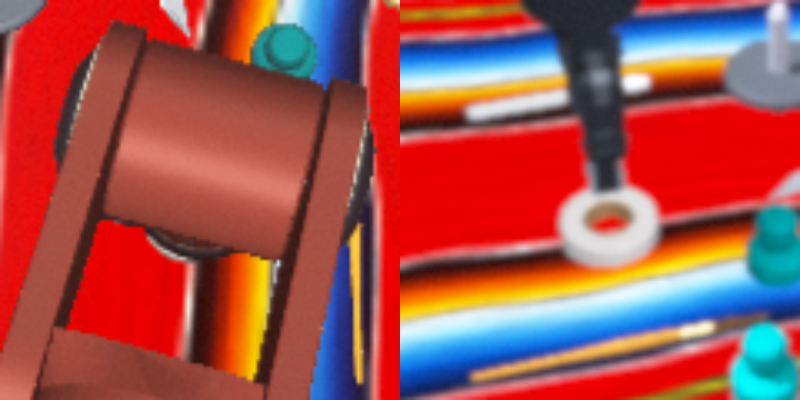

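The side picture shows the gripper over the roll at about (610,220), which matches the plan. I descend and close.

Request:
send_rows(rows=[[8.5,[0,0,2.5],0],[8.5,[0,0,2.2],0],[8.5,[0,0,1.5],0],[8.5,[0,0,0.5],0],[8.5,[0,0,0],0],[8.5,[0,0,0],0]])

```text
t: 3.2
tool_pos: [0.4678, -0.0272, 0.0079]
tool_rot: [3.141, 0.001, 0.003]
contact_force: [0.9, -0.2, -0.7]
opening: 0.0849
grip_force: 0.0
```

Request:
send_rows(rows=[[8.5,[0,0,0.5],0],[8.5,[0,0,0],0],[6,[0,0,0],0],[6,[0,0,0],0],[6,[0,0,0],0],[6,[0,0,0],0],[6,[0,0,0],0]])

```text
t: 4.08
tool_pos: [0.4672, -0.0269, 0.0027]
tool_rot: [-3.141, -0.001, 0.0]
contact_force: [-2.2, 1.5, 6.1]
opening: 0.065
grip_force: 37.7
```

Request:
send_rows(rows=[[6,[0,0,-2],0],[6,[0,0,-4],0],[6,[0,0,-4.5],0],[6,[3,-2.8,0],0],[6,[4,-3.8,0],0],[6,[4,-3.8,0],0],[6,[4.1,-3.8,0],0],[6,[0,0,0],0],[6,[0,0,0],0]])

```text
t: 5.2
tool_pos: [0.6172, 0.115, 0.1061]
tool_rot: [3.141, 0.002, -0.003]
contact_force: [-0.2, -0.4, -0.9]
opening: 0.065
grip_force: 39.3
```

```bash
cat >> h.py <<'E'
def pair(tag,u,v,us,vs,r=50):
    im=snap('top',tag+'t'); sn=snap('side',tag+'s')
    f=lambda m,u,v:cv2.resize(m['frame'][v-r:v+r,u-r:u+r],(400,400),interpolation=cv2.INTER_CUBIC)
    cv2.imwrite(f'pics/{tag}.png',np.hstack([f(im,u,v),f(sn,us,vs)])[:,:,::-1]); print(ctrl.get_obs()['tool_pos'])
E
python3 -c "
from h import *
pair('d0',232,207,264,165)"
```

```text
[0.61699214 0.11434141 0.10661189]
```

View pics/d0.png

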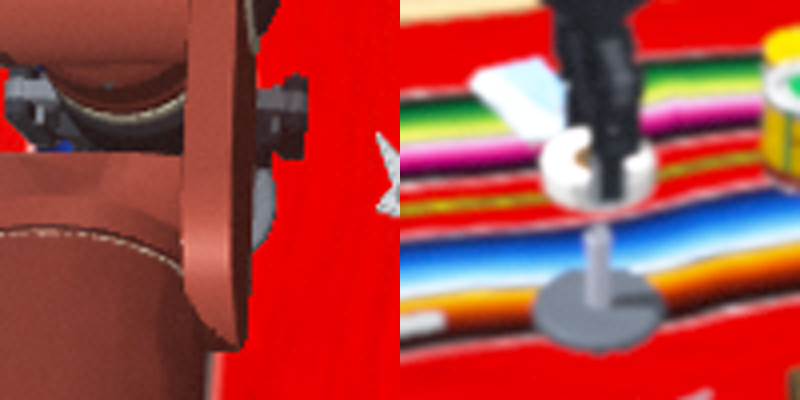

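The lifted roll sits at about (599,169) in the side crop and the post at (597,235). I compute the offset between them in that same camera.

```bash
python3 - <<'E'
from h import *
im=dict(np.load('d0s.npz'))
print(solve(im,(263.4,156.9),[(.033,.1037),(.033,.1217)]))
print(solve(im,(214+197.5/4-.5,115+232/4-.5),[(.004,.07)]), solve(im,(214+199.5/4-.5,115+308.5/4-.5),F))
E
```

```text
[617.6 116.1]
[615.3 111.8] [618.3 118.8]
```

Request:
send_rows(rows=[[6,[0.1,0,2.5],0],[6,[0,0,3],0],[6,[0,0,2],0],[6,[0,0,1.2],0],[6,[0,0,0.2],0],[6,[0,0,0],0]])

```text
t: 6.05
tool_pos: [0.6196, 0.1151, 0.0188]
tool_rot: [-3.141, -0.001, -0.002]
contact_force: [-0.5, -0.9, -0.7]
opening: 0.0652
grip_force: 39.3
```

Down 3–4 mm more until contact, then release and rise.

Request:
send_rows(rows=[[6,[0,0,0.3],0],[6,[0,0,0],0],[6,[0,0,0.1],0],[6,[0,0,0],0]])

```text
t: 6.55
tool_pos: [0.6192, 0.1151, 0.0148]
tool_rot: [-3.141, -0.001, -0.001]
contact_force: [-2.5, -0.5, 4.6]
opening: 0.0651
grip_force: 39.7
```

Request:
send_rows(rows=[[7.6,[0,0,0],0],[8.5,[0,0,0],0],[8.5,[0,0,0],0],[8.5,[0,0,-2],0],[8.5,[0,0,-4],0],[8.5,[0,0,-4],0],[8.5,[-5,-4.6,0],0],[8.5,[-5,-4.6,0],0],[8.5,[-5,-4.6,0],0],[8.5,[-0.2,0,0],0]])

```text
t: 7.8
tool_pos: [0.4765, 0.2443, 0.1152]
tool_rot: [-3.141, -0.009, -0.001]
contact_force: [-0.1, -0.7, 1.0]
opening: 0.0849
grip_force: 0.0
```

```bash
python3 -c "
from h import *
pair('d1',232,207,240,170)"
```

```text
[0.47900813 0.24245871 0.11537432]
```

View pics/d1.png

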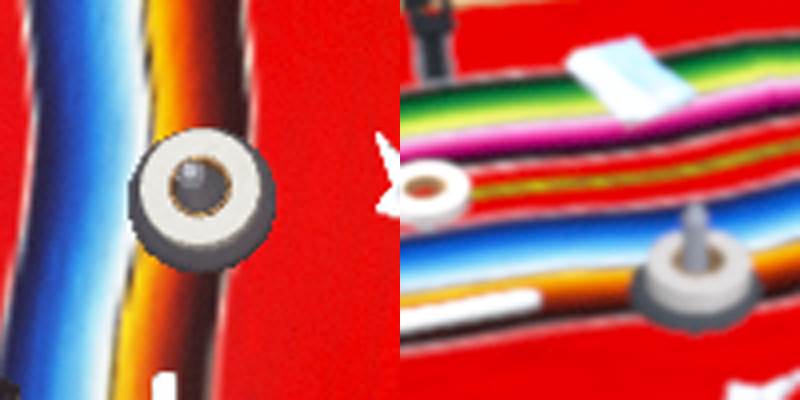

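The large roll lies flat on the foot with the post inside its hole. Next is the medium roll.

Request:
send_rows(rows=[[8.5,[-1.2,-1.0,0],0],[8.5,[0,0,3],0],[8.5,[0,0,3],0],[8.5,[0,0,2],0],[8.5,[0,0,1.5],0],[8.5,[0,0,1],0],[8.5,[0,0,0],0],[8.5,[0,0,0],0]])

```text
t: 8.9
tool_pos: [0.4675, 0.2522, 0.0098]
tool_rot: [-3.141, -0.001, -0.002]
contact_force: [-0.9, -0.3, 0.2]
opening: 0.0852
grip_force: 0.0
```

Request:
send_rows(rows=[[8.5,[0,0,0.6],0],[8.5,[0,0,0],0],[5,[0,0,0],0],[5,[0,0,0],0],[5,[0,0,0],0],[5,[0,0,0],0],[5,[0,0,0],0],[5,[0,0,0],0]])

```text
t: 9.9
tool_pos: [0.4672, 0.2521, 0.0037]
tool_rot: [-3.141, -0.001, -0.001]
contact_force: [-1.3, -0.1, 5.5]
opening: 0.0547
grip_force: 36.6
```

Request:
send_rows(rows=[[5,[0,0,-2],0],[5,[0,0,-4.5],0],[5,[0,0,-4.5],0],[5,[3,2.7,0],0],[5,[4,3.6,0],0],[5,[4,3.6,0],0],[5,[4,3.6,0],0],[5,[0.2,0.2,0],0],[5,[0,0,0],0],[5,[0,0,0],0]])

```text
t: 11.15
tool_pos: [0.6178, 0.116, 0.1125]
tool_rot: [-3.141, -0.003, 0.002]
contact_force: [-1.3, -0.4, 0.6]
opening: 0.0548
grip_force: 37.2
```

```bash
python3 -c "
from h import *
pair('d2',232,207,264,165)"
```

```text
[0.61803137 0.11601619 0.11281266]
```

View pics/d2.png

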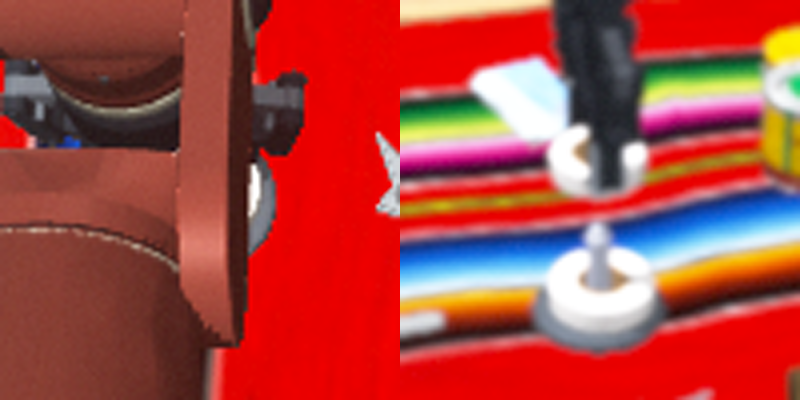

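The medium roll is centred over the post at (598,160) in the side crop. I lower it.

Request:
send_rows(rows=[[5,[0.1,0.1,2.5],0],[5,[0,0,2.5],0],[5,[0,0,1.5],0],[5,[0,0,1],0],[5,[0,0,0.2],0],[5,[0,0,0],0],[5,[0,0,0.2],0],[5,[0,0,0],0]])

```text
t: 12.25
tool_pos: [0.6201, 0.114, 0.0343]
tool_rot: [-3.142, -0.001, -0.001]
contact_force: [-0.9, 0.2, -0.9]
opening: 0.0544
grip_force: 37.2
```

Request:
send_rows(rows=[[5,[0,0,0.1],0],[5,[0,0,0],0],[6.5,[0,0,0],0],[7.5,[0,0,0],0],[7.5,[0,0,0],0],[7.5,[0,0,-2],0],[7.5,[0,0,-4],0],[7.5,[0,0,-3],0],[7.5,[-1.7,3.9,0],0],[7.5,[-1.7,3.9,0],0]])

```text
t: 13.5
tool_pos: [0.5866, 0.0354, 0.1256]
tool_rot: [3.141, 0.003, 0.006]
contact_force: [0.6, -0.7, 0.3]
opening: 0.0752
grip_force: 0.0
```

Request:
send_rows(rows=[[7.5,[-1.8,3.9,0],0],[7.5,[-1.8,3.9,0],0],[7.5,[-1.8,3.9,0],0],[7.5,[-1.8,3.9,0],0],[7.5,[-1.8,3.9,0],0],[7.5,[-1.8,3.9,0],0],[7.5,[-1.7,3.9,0],0],[7.5,[-1.7,3.9,0],0],[7.5,[0,0,0],0],[7.5,[0,0,0],0]])

```text
t: 14.75
tool_pos: [0.4445, -0.276, 0.1239]
tool_rot: [3.141, 0.001, 0.002]
contact_force: [0.2, 0.4, -0.6]
opening: 0.0753
grip_force: 0.0
```

```bash
python3 -c "
from h import *
pair('d3',232,207,240,255,100)"
```

```text
[ 0.44460509 -0.27525321  0.12337853]
```

View pics/d3.png

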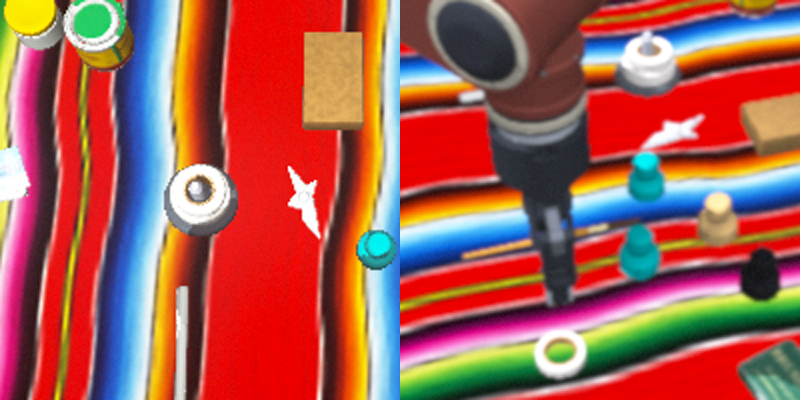

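The medium roll is seated on the large one, and the gripper is above the small roll at (560,355). I descend and grasp.

Request:
send_rows(rows=[[7.5,[0,0.1,3],0],[7.5,[0,0,3.5],0],[7.5,[0,0,2.5],0],[7.5,[0,0,1.5],0],[7.5,[0,0,0.8],0],[7.5,[0,0,0],0],[7.5,[0,0,0.3],0],[7.5,[0,0,0],0]])

```text
t: 15.85
tool_pos: [0.4445, -0.2774, 0.0075]
tool_rot: [3.141, 0.001, 0.001]
contact_force: [-0.3, -0.2, 0.4]
opening: 0.075
grip_force: 0.0
```

Request:
send_rows(rows=[[7.5,[0,0,0.2],0],[7.5,[0,0,0],0],[4,[0,0,0],0],[4,[0,0,0],0],[4,[0,0,0],0],[4,[0,0,0],0],[4,[0,0,0],0],[4,[0,0,0],0]])

```text
t: 16.85
tool_pos: [0.4444, -0.2774, 0.0054]
tool_rot: [3.141, 0.001, 0.001]
contact_force: [0.6, 0.1, 5.0]
opening: 0.0437
grip_force: 36.0
```

Request:
send_rows(rows=[[4,[0,0,-2],0],[4,[0,0,-4.5],0],[4,[0,0,-4.5],0],[4,[0,0,-1.5],0],[4,[1.5,-3.3,0],0],[4,[1.8,-4,0],0],[4,[1.8,-4,0],0],[4,[1.8,-4,0],0],[4,[1.8,-4,0],0],[4,[1.8,-4,0],0]])

```text
t: 18.1
tool_pos: [0.5482, -0.0424, 0.1277]
tool_rot: [-3.141, -0.001, 0.005]
contact_force: [0.2, -0.1, -0.5]
opening: 0.0434
grip_force: 35.8
```

Request:
send_rows(rows=[[4,[1.8,-4,0],0],[4,[1.8,-4,0],0],[4,[1.8,-4,0],0],[4,[1.6,-3.9,0],0],[4,[0,0,0],0],[4,[0,0,0],0],[4,[0,0,0],0]])

```text
t: 18.98
tool_pos: [0.6182, 0.1139, 0.1291]
tool_rot: [3.141, -0.001, -0.002]
contact_force: [-0.4, -0.2, -0.6]
opening: 0.0433
grip_force: 35.9
```

```bash
python3 -c "
from h import *
pair('d4',232,207,264,165)"
```

```text
[0.61852399 0.11396036 0.12965469]
```

View pics/d4.png

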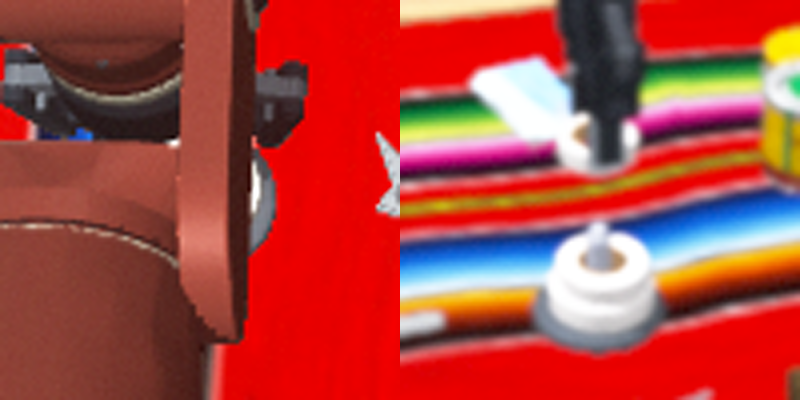

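The small roll is over the post at (598,140) and the two-roll stack is good. I lower it.

Request:
send_rows(rows=[[4,[0.1,-0.1,2.5],0],[4,[0,0,2.5],0],[4,[0,0,1.5],0],[4,[0,0,0.9],0],[4,[0,0,0.2],0],[4,[0,0,0],0],[4,[0,0,0.1],0],[4,[0,0,0],0]])

```text
t: 20.08
tool_pos: [0.6202, 0.1161, 0.0535]
tool_rot: [-3.142, -0.001, -0.001]
contact_force: [0.5, -0.7, -0.6]
opening: 0.0432
grip_force: 35.9
```

Request:
send_rows(rows=[[4,[0,0,0.15],0],[4,[0,0,0],0],[4,[0,0,0.1],0],[4,[0,0,0],0]])

```text
t: 20.58
tool_pos: [0.62, 0.1161, 0.0514]
tool_rot: [3.142, 0.001, -0.0]
contact_force: [-2.6, -0.2, 5.2]
opening: 0.0435
grip_force: 36.4
```

Request:
send_rows(rows=[[5.5,[0,0,0],0],[6,[0,0,0],0],[6,[0,0,0],0],[6,[0,0,-2],0],[6,[0,0,-3.5],0],[6,[0,0,-3.5],0],[6,[0.1,3.5,0],0],[6,[0.2,4,0],0],[6,[0.2,4,0],0],[6,[0.2,4,0],0]])

```text
t: 21.82
tool_pos: [0.6275, -0.0403, 0.1424]
tool_rot: [3.141, 0.001, 0.003]
contact_force: [-0.5, 1.0, -0.2]
opening: 0.0597
grip_force: 0.0
```

Request:
send_rows(rows=[[5.5,[0.2,4,0],0],[5.5,[0.1,4,0],0],[5.5,[0,4,0],0],[5.5,[0,0,0],0],[5.5,[0,0,0],0],[5.5,[0,0,0],0]])

```text
t: 22.58
tool_pos: [0.6302, -0.1578, 0.1409]
tool_rot: [-3.141, -0.003, -0.001]
contact_force: [0.6, 0.8, -0.7]
opening: 0.0553
grip_force: 0.0
```

```bash
python3 -c "
from h import *
pair('d5',232,207,285,215,75)
print(locate(dict(np.load('d5s.npz')),298,263,16,wood,C,.63,-.16))"
```

```text
[ 0.63011726 -0.15787634  0.14057486]
[ 627.9 -157.3  440.   455.2]
```

View pics/d5.png

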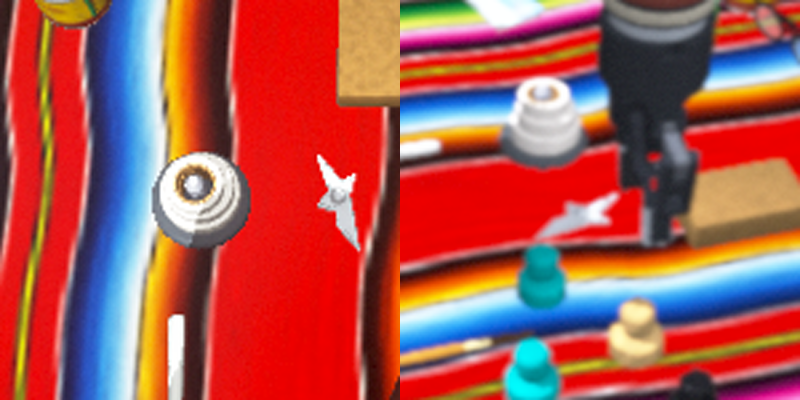

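All three rolls are stacked, with the post showing in the hole. The wooden cap stands at (635,335) in the side crop, below the gripper. I descend onto the knob.

Request:
send_rows(rows=[[5.5,[0,0.1,3],0],[5.5,[0,0,3],0],[5.5,[0,0,2.5],0],[5.5,[0,0,2],0],[5.5,[0,0,1],0],[5.5,[0,0,0],0],[5.5,[0,0,0],0]])

```text
t: 23.55
tool_pos: [0.6309, -0.1603, 0.0267]
tool_rot: [3.141, 0.001, 0.003]
contact_force: [0.1, -0.9, 0.8]
opening: 0.0552
grip_force: 0.0
```

Request:
send_rows(rows=[[2.3,[0,0,0],0],[2.3,[0,0,0],0],[2.3,[0,0,0],0],[2.3,[0,0,0],0],[2.3,[0,0,0],0],[2.3,[0,0,0],0]])

```text
t: 24.3
tool_pos: [0.6307, -0.1603, 0.0266]
tool_rot: [3.141, 0.001, 0.002]
contact_force: [-0.6, -0.4, 5.3]
opening: 0.0263
grip_force: 34.6
```

Request:
send_rows(rows=[[2.3,[0,0,-2],0],[2.3,[0,0,-4],0],[2.3,[0,0,-4],0],[2.3,[0,0,-1.5],0],[2.3,[-0.1,-3.5,0],0],[2.3,[-0.2,-4,0],0],[2.3,[-0.2,-4,0],0],[2.3,[-0.2,-4,0],0],[2.3,[-0.2,-4,0],0],[2.3,[-0.1,-4,0],0]])

```text
t: 25.55
tool_pos: [0.6189, 0.0763, 0.1393]
tool_rot: [-3.142, -0.001, 0.003]
contact_force: [-0.1, 0.3, 0.2]
opening: 0.0261
grip_force: 34.6
```

Request:
send_rows(rows=[[2.3,[-0.1,-4,0],0],[2.3,[0,0,0],0],[2.3,[0,0,0],0],[2.3,[0,0,0],0]])

```text
t: 26.05
tool_pos: [0.6188, 0.1139, 0.14]
tool_rot: [3.141, -0.001, -0.001]
contact_force: [-0.3, -0.5, 0.5]
opening: 0.0263
grip_force: 34.7
```

```bash
python3 -c "
from h import *
pair('d6',232,207,264,165)"
```

```text
[0.61895129 0.11394335 0.14029124]
```

View pics/d6.png

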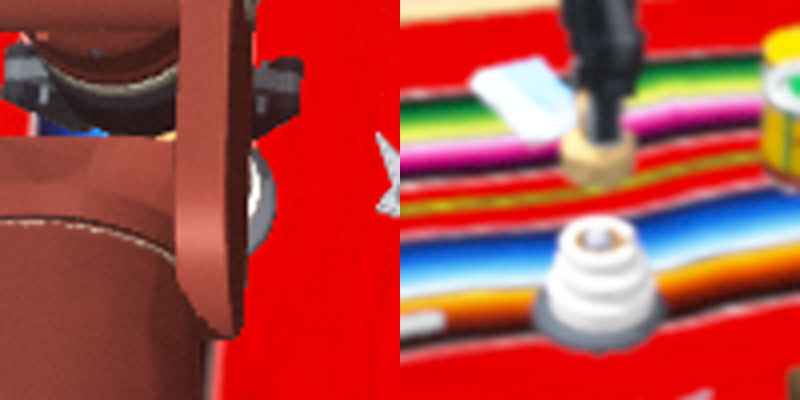

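The cap hangs upright, centred on the post at column 598. I lower it.

Request:
send_rows(rows=[[2.3,[0,-0.1,2],0],[2.3,[0,0,1.5],0],[2.3,[0,0,1],0],[2.3,[0,0,0.5],0],[2.3,[0,0,0.1],0],[2.3,[0,0,0],0],[2.3,[0,0,0],0]])

```text
t: 27.02
tool_pos: [0.6194, 0.1161, 0.0901]
tool_rot: [-3.142, -0.001, -0.002]
contact_force: [-0.5, -0.0, -0.3]
opening: 0.0267
grip_force: 34.7
```

Request:
send_rows(rows=[[2.3,[0,0,0.3],0],[2.3,[0,0,0],0],[2.3,[0,0,0.1],0],[2.3,[0,0,0],0],[2.3,[0,0,0],0]])

```text
t: 27.65
tool_pos: [0.6194, 0.1161, 0.0866]
tool_rot: [-3.142, -0.001, -0.002]
contact_force: [-1.5, 0.4, 5.3]
opening: 0.0265
grip_force: 35.1
```

Contact is exactly at the expected height. I release, rise and clear.

Request:
send_rows(rows=[[3.5,[0,0,0],0],[5.5,[0,0,0],0],[5.5,[0,0,0],0],[5.5,[0,0,-2],0],[5.5,[0,0,-4],0],[5.5,[0,0,-4],0],[5.5,[0,4,-1],0],[5.5,[0,5,0],0],[5.5,[0,5,0],0],[5.5,[0,0,0],0]])

```text
t: 28.9
tool_pos: [0.6194, -0.027, 0.1973]
tool_rot: [3.141, -0.006, 0.003]
contact_force: [-0.4, 1.0, -0.8]
opening: 0.0551
grip_force: 0.0
```

```bash
python3 -c "
from h import *
pair('d7',232,207,264,180)
w=cloud(dict(np.load('d7s.npz'))); print(np.nanmax(w[140:200,255:275,2]),ring(w,264,172,14,.095,.13))"
```

```text
[ 0.61926559 -0.02411611  0.19668984]
0.2298725922678686 [617.5 115.   29.1 105.3 112.5  90. ]
```

View pics/d7.png

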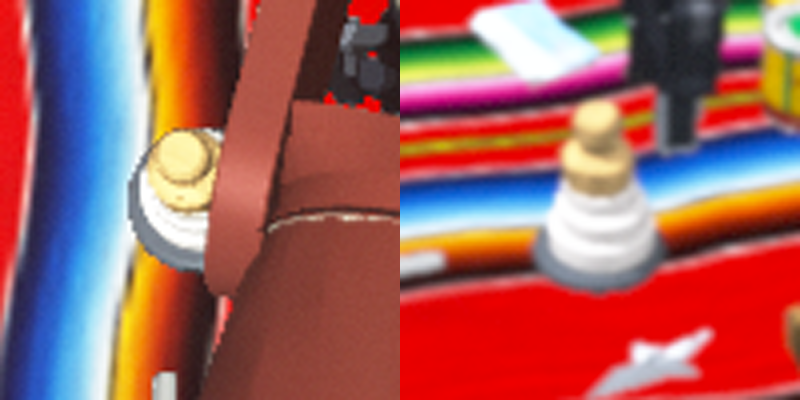

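The cap sits upright on the stack with its top near 111 mm, as expected, and the arm is clear. I hand the job in.

```bash
python3 -c "
from station import ctrl
print(ctrl.finish_job())"
```

```text
the job is handed in; nothing more can be done
None
```

The three rolls are on the post (large, medium, small from the bottom) with the wooden cap on top, knob up; the final picture confirms this, the arm was clear, and I handed the job in at about 29 s.

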